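# Hand out the charged gear in charging order

## Robot

A 6-joint arm with a two-finger parallel gripper is mounted at the origin on the work surface. World frame = base frame: x ahead of the robot, y to its left, z up, the work surface at z = 0. Lengths are in m, angles in rad, forces in N, time in s.
With the tool pointing down it reaches from about 0.375 to 0.9 m from the base axis. Payload 3.1 kg.
Tool frame: the origin (TCP) lies at the very end of the fingers, on their centre line; the grasp point (between the pads) lies 19 mm behind it; z points along the fingers, y is the line along which they close (so a half turn about z gives the same grasp; the last joint's range is limited). The gripper opens to 85 mm and grips with 20 to 120 N. Pads are 22 mm wide; open, the fingers measure 114 mm over their backs; the gripper's body (76 mm by 85 mm) begins 54 mm behind the grasp point. The pads swing forward as they close: fully open they stand 13 mm farther back than shut.
Start: joints at [1.119, 0.527, 1.433, -0, 1.181, -0.178], TCP at [0.168, 0.602, 0.231] pointing down, gripper open.
Joint ranges: [-3.08, 3.08], [-0.75, 2.2], [0.22, 2.44], [-1.43, 4.57], [0, 2.65], [-2.85, 2.85]. Speed limits (rad/s): [2.79, 2.79, 3.14, 3.14, 3.14, 3.14].

## Interface

Orientations are given as a unit quaternion [x, y, z, w].
In Python, from station import sense, snapshot, camera_params, sign_off gives the robot as it stands.
- The arm moves only by the shell command python3 -m handwheel 'ROWS' [OPENING] [FORCE]. ROWS is JSON, a list that holds one entry, the list of rows, each a list of 4 numbers: the shift along the tool's x, y, z in units of 25 mm (1.0 is 25 mm), then the turn about the tool's z in units of 6 degrees (1.0 is 6 degrees). A call has 1 to 20 rows; each row shifts and turns the commanded pose from where the row before left it, along the tool's axes as they then stand; what a row does not reach is not made up. A row lasts 1/8 s, in which the tool goes at most 62.5 mm and 10.7 degrees, less where a joint would pass 70% of its speed; a pose out of reach is approached as far as the arm can. A call is refused whole if a number of a shift passes 1 or a number of a turn 1, either way. A call with a gripper value outside its range is refused whole. OPENING is the finger opening in mm, from 0 to 85.4, set as the call begins (- or left out, the last holds). The fingers move at their own pace and stop on an object; FORCE is the grip in N (left out, the last holds). Time passes only in rows, so rows that do not move let the fingers close. It gives the time, the measured TCP pose, the force, the opening and the grip force at its end, in the units of the state.
- sense(): the state, without advancing time (a new reading comes with each control period).
- snapshot(name): name is "scene" or "side" or "wrist"; returns (picture, depth): 384x512x3 uint8, red, green, blue; 384x512 float32, m along the optical axis (not along the pixel's ray), 0 where there is no reading.
- camera_params(name): a dict with "mtx" (3x3 intrinsics, pixels), "D" ([k1, k2, p1, p2, k3] as OpenCV has them; the pictures are not rectified), "extrinsics" (4x4, takes a point from camera to world coordinates); the wrist camera has in their place "hand_eye" (4x4, takes a point from camera to tool coordinates, whose origin is the TCP and whose axes are the flange's). Camera axes: x right, y up, looking along -z (the intrinsics and any distortion apply to the point x, -y, -z); pixel columns grow to the right and rows downward; lengths in m; the calibration is good to about 2 mm. A picture is of the moment at which its call begins: read the wrist's pose just before it. camera_params takes no time and is no camera call.
- sign_off(): hands the job in; it is judged then, once.
The state is a dict: "t": time; "q": joint angles; "qd": joint speeds; "tau": joint torques, N m; "tcp_pos": TCP position; "tool_rot": TCP orientation; "force": force on the tool from outside, world axes, zero at the start; "ft_torque": the same for the moment, N m; "finger_gap": opening from 0.0 (shut) to 1.0 (fully open); "gripper_force": force on a finger pad.
Only numpy, scipy, OpenCV 4.12 (cv2) and the standard library are available. Lean on these libraries where they do the work, as an engineer would, in place of code of your own. Each camera call takes 0.05 s, during which the arm holds its last target. There are 200 camera calls.

## Task

The four things standing in the charger pods (torch, two-way radio, small lamp and power bank) are charged. Move each one to the wooden hand-out rack, one to a bay, standing upright on the bay floor in the same left-to-right order as they stood on the charging rail. Set them down, do not drop them.

Things in the scene. Friction and masses are not known exactly. Their poses are not given: they have to be found in the camera images.
- torch: Black hand torch standing on its tail with the lens up, 138 mm tall: round barrel 38 mm diameter up to 82 mm, then a round head 45 mm diameter from 94 mm to the top. About 0.22 kg. Origin: centre of its foot; z up along the torch.
- radio: Black two-way radio standing upright: body 34 mm (x) by 52 mm (y), 98 mm tall; on top a stub aerial 13 mm thick and 26 mm tall at y = +16 mm (so 124 mm overall) and a knob 10 mm tall at y = -10 mm. About 0.25 kg. Origin: centre of its foot; z up, screen and loudspeaker face -x.
- lamp: Small round camping lamp, 92 mm tall: grey base 50 mm diameter up to 30 mm, clear globe 45 mm diameter, grey cap 50 mm diameter with straight side from 62 to 84 mm. About 0.16 kg. Origin: centre of its foot; z up.
- bank: Power bank standing on its short end: aluminium slab with black ends, 26 mm (x) by 54 mm (y), 95 mm tall. About 0.28 kg. Origin: centre of its foot; z up.
- pod_torch: Black charger pod, 74 x 74 mm, fixed on the charging rail and staying there; its base plate is 8 mm thick and the torch starts in the round pocket on top of it (2.5 mm play all round), whose rim rises 14 mm above the plate. Which of the four places along the rail it has is shuffled. Origin: centre of its underside, on top of the rail; z up, axes along the rail's.
- pod_radio: Black charger pod, 74 x 74 mm, fixed on the charging rail and staying there; its base plate is 8 mm thick and the radio starts in the rectangular pocket on top of it (2.5 mm play all round), whose rim rises 14 mm above the plate. Which of the four places along the rail it has is shuffled. Origin: centre of its underside, on top of the rail; z up, axes along the rail's.
- pod_lamp: Black charger pod, 74 x 74 mm, fixed on the charging rail and staying there; its base plate is 8 mm thick and the lamp starts in the round pocket on top of it (2.5 mm play all round), whose rim rises 14 mm above the plate. Which of the four places along the rail it has is shuffled. Origin: centre of its underside, on top of the rail; z up, axes along the rail's.
- pod_bank: Black charger pod, 74 x 74 mm, fixed on the charging rail and staying there; its base plate is 8 mm thick and the power bank starts in the rectangular pocket on top of it (2.5 mm play all round), whose rim rises 14 mm above the plate. Which of the four places along the rail it has is shuffled. Origin: centre of its underside, on top of the rail; z up, axes along the rail's.
- charging_rail: Aluminium charging rail, fixed: 84 mm deep (x), 366 mm long (y), 12 mm high, carrying the four pods at y = +126, +42, -42 and -126 mm from its origin, left to right seen from the robot. The rail or the hand-out rack may be the nearer to the robot. Origin: centre of its underside, on the table; z up, y along the rail to the left seen from the robot. A thing in its pod stands 20 mm above the table.
- handout_rack: Open wooden rack, fixed: 90 mm deep (x), 348 mm long (y), walls 44 mm high and 12 mm thick, floor 10 mm thick; four bays in a row, each 66 mm (x) by 72 mm (y) inside, centred at x = 0 and y = +126, +42, -42 and -126 mm from its origin, left to right seen from the robot. Origin: centre of its underside, on the table; z up, y along the rack to the left seen from the robot.

How it is judged:
By the outcome, as a careful person would: the job done as asked, in the order asked, and still so for the second after the job is handed in, with the robot touching nothing.
It also fails if it takes over 99 s, if anything falls off the work surface, if the arm or the gripper's body presses on something with over 40 N, if the wrist force passes 120 N, or if a joint passes its speed limit or range.

## Working session

There is one attempt and no reset: what is moved stays moved. The work goes in short steps, Python scripts to look and compute and a shell command to move; the robot and the scene stay as the last step left them, time stands still between calls to the robot, and variables do not carry over. Pictures are saved under pics/ and viewed, at most 14 in all, crops included, and the job is handed in when it is done.

```bash
mkdir -p pics; ls
cat > h.py <<'E'
import numpy as np,cv2
from station import sense,snapshot,camera_params
def shot(n,f=None):
    s=sense();im,d=snapshot(n)
    if f: cv2.imwrite('pics/'+f,im[...,::-1])
    return s,im,d
def T(n,s):
    p=camera_params(n)
    if n!='wrist': return np.array(p['extrinsics'])
    from scipy.spatial.transform import Rotation as R
    M=np.eye(4);M[:3,:3]=R.from_quat(s['tool_rot']).as_matrix();M[:3,3]=s['tcp_pos']
    return M@np.array(p['hand_eye'])
def rays(n,s,uv):
    p=camera_params(n);q=cv2.undistortPoints(np.float64(uv).reshape(-1,1,2),np.array(p['mtx']),np.array(p['D'])).reshape(-1,2)
    M=T(n,s);d=np.c_[q[:,0],-q[:,1],-np.ones(len(q))]
    return M[:3,3],d@M[:3,:3].T
def plane(n,s,uv,z):
    o,d=rays(n,s,uv);return o+d*((z-o[2])/d[:,2])[:,None]
def cloud(n,s,dep):
    h,w=dep.shape;v,u=np.mgrid[:h,:w];o,d=rays(n,s,np.c_[u.ravel(),v.ravel()])
    return (o+d*dep.reshape(-1,1)).reshape(h,w,3)
E
python3 - <<'E'
from h import *
for n in('scene','side'):
    s,im,d=shot(n,n+'0.png');C=cloud(n,s,d);np.savez(n+'0',im=im,C=C,d=d)
    print(n,T(n,s).round(3).tolist(),(d>0).mean())
print(s)
E
```

```text
pics
scene [[0.274, -0.847, 0.455, 0.922], [0.962, 0.236, -0.14, -0.148], [0.011, 0.476, 0.879, 0.761], [0.0, 0.0, 0.0, 1.0]] 0.9959564208984375
side [[0.947, 0.216, -0.237, 0.416], [-0.321, 0.646, -0.693, -0.496], [0.003, 0.732, 0.681, 0.485], [0.0, 0.0, 0.0, 1.0]] 0.9958089192708334
{'t': 0.05, 'q': array([ 1.11950068e+00,  5.28437873e-01,  1.43386433e+00, -1.80023077e-05,
        1.18136188e+00, -1.78505113e-01]), 'qd': array([-0.00196891, -0.00119655, -0.00079334, -0.00072713,  0.00065143,
       -0.0006335 ]), 'tau': array([-2.83952904e-04, -4.43695557e+01, -1.78779101e+01, -3.38759528e-04,
        3.92880189e-03, -1.50856931e-05]), 'tcp_pos': array([0.16806376, 0.60126945, 0.23036305]), 'tool_rot': array([ 1.35969286e-01,  9.90712512e-01, -9.87362112e-04, -3.12868493e-04]), 'force': array([ 0.74549269, -0.09056676,  0.42557701]), 'ft_torque': array([0.01476024, 0.04170244, 0.01758363]), 'gripper_force': 0.0, 'finger_gap': 0.9967423231285055}
```

View pics/scene0.png

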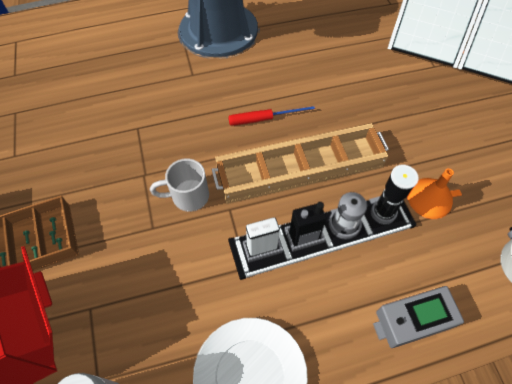

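View pics/side0.png

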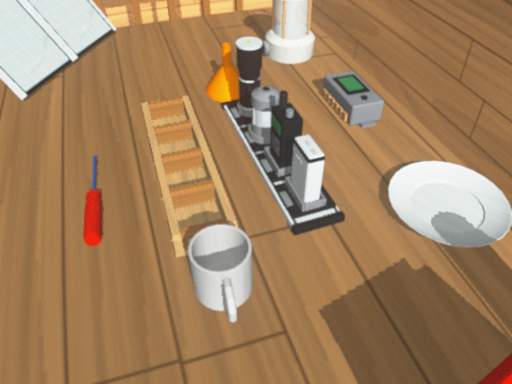

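The rail is farther away, and from the robot's left it holds torch (400,180), lamp (350,205), radio (308,222) and bank (263,235). The rack is nearer, spanning (215–388,125–200), with the mug close to its right end and an orange cone beside the torch.

```bash
cat > m.py <<'E'
from h import *
A={n:np.load(n+'0.npz') for n in('scene','side')}
def pts(n,lo,hi,box):
    C=A[n]['C'];im=A[n]['im'];m=(C[...,2]>lo)&(C[...,2]<hi)&(A[n]['d']>0)&(C[...,0]>box[0])&(C[...,0]<box[1])&(C[...,1]>box[2])&(C[...,1]<box[3])
    return C[m],im[m]
def rect(p):
    r=cv2.minAreaRect(np.float32(p[:,:2]*1000));return [np.round(x,1) for x in r]
for n in A:
    C=A[n]['C']
    for nm,uv in dict(scene=dict(rackL=(384,140),rackR=(217,175),bank=(262,228),radio=(310,212),lamp=(350,200),torch=(405,176),railR=(242,268),cone=(447,175),mug=(187,165)),side=dict(bank=(308,150),radio=(287,122),lamp=(266,97),torch=(249,43),rackL=(165,101),rackR=(190,235),cone=(226,48)))[n].items(): print(n,nm,C[uv[1],uv[0]].round(3))
E
python3 m.py
```

```text
scene rackL [ 0.454  0.28  -0.004]
scene rackR [ 0.446 -0.104 -0.001]
scene bank [ 0.64  -0.061  0.114]
scene radio [0.635 0.026 0.117]
scene lamp [0.629 0.103 0.111]
scene torch [0.632 0.193 0.158]
scene railR [ 0.665 -0.106  0.014]
scene cone [0.625 0.304 0.103]
scene mug [ 0.445 -0.16   0.059]
side bank [ 0.633 -0.07   0.115]
side radio [ 0.628 -0.002  0.118]
side lamp [0.628 0.089 0.108]
side torch [0.63  0.187 0.159]
side rackL [0.477 0.237 0.044]
side rackR [ 0.453 -0.101  0.037]
side cone [0.617 0.299 0.102]
```

```bash
cat >> m.py <<'E'
print('---')
def show(l,n,p): print(l,n,len(p),p.mean(0).round(4),p.min(0)[:2].round(3),p.max(0)[:2].round(3),rect(p))
for n in A:
    p,c=pts(n,.036,.050,(.38,.55,-.125,.26)); c=c.astype(int)
    k=(c[:,0]-c[:,2]>50); p=p[k]; show('rack',n,p)
    p,c=pts(n,.008,.017,(.55,.72,-.17,.26));show('rail',n,p)
    for nm,lo,hi,b in [('bank',.108,.122,(.58,.70,-.11,-.03)),('radio',.112,.122,(.58,.70,-.02,.05)),('radioaerial',.130,.15,(.58,.70,-.02,.06)),('lamp',.104,.118,(.58,.70,.06,.14)),('torch',.150,.165,(.58,.70,.14,.24))]:
        p,c=pts(n,lo,hi,b);show(nm,n,p)
E
python3 m.py | sed 1,/---/d
```

```text
rack scene 2899 [0.4785 0.0681 0.0419] [ 0.429 -0.102] [0.524 0.245] [array([476.4,  71.5]), array([347.7,  93.5]), np.float64(89.5)]
rail scene 1672 [0.6525 0.0341 0.0122] [ 0.594 -0.117] [0.682 0.25 ] [array([635.7,  66.5]), array([ 84.6, 366. ]), np.float64(1.3)]
bank scene 462 [ 0.6391 -0.0605  0.1136] [ 0.625 -0.087] [ 0.651 -0.033] [array([638.3, -60. ]), array([25.9, 54.3]), np.float64(1.8)]
radio scene 446 [0.6398 0.0208 0.1168] [ 0.62  -0.002] [0.655 0.05 ] [array([637.4,  23.1]), array([33.8, 52.2]), np.float64(2.5)]
radioaerial scene 66 [0.6381 0.0386 0.14  ] [0.631 0.033] [0.643 0.045] [array([636.6,  39.4]), array([11.6, 12.7]), np.float64(78.4)]
lamp scene 454 [0.6351 0.1071 0.1086] [0.61  0.085] [0.658 0.132] [array([634. , 108.3]), array([44.5, 47.5]), np.float64(42.2)]
torch scene 519 [0.6329 0.1909 0.1571] [0.609 0.17 ] [0.654 0.215] [array([631.8, 192.4]), array([44.9, 44.3]), np.float64(19.4)]
rack side 3736 [0.4738 0.0463 0.043 ] [ 0.429 -0.104] [0.522 0.247] [array([475.9,  71.8]), array([350.6,  91.1]), np.float64(89.6)]
rail side 1426 [ 0.6202 -0.0257  0.0128] [ 0.587 -0.118] [0.682 0.249] [array([634.5,  66. ]), array([ 84.3, 367.3]), np.float64(1.7)]
bank side 520 [ 0.6353 -0.0653  0.1137] [ 0.624 -0.09 ] [ 0.65  -0.034] [array([636.9, -61.9]), array([25.9, 55.5]), np.float64(1.0)]
radio side 421 [0.634  0.0165 0.1172] [ 0.619 -0.005] [0.653 0.048] [array([636.2,  21.9]), array([33.9, 52.6]), np.float64(0.9)]
radioaerial side 92 [0.6355 0.0363 0.1389] [0.63  0.032] [0.643 0.045] [array([636.1,  37.8]), array([11. , 12.2]), np.float64(57.1)]
lamp side 342 [0.6298 0.1013 0.1088] [0.608 0.083] [0.656 0.125] [array([630.6, 104. ]), array([41.2, 45.7]), np.float64(72.9)]
torch side 341 [0.6295 0.1864 0.1574] [0.61  0.168] [0.653 0.215] [array([631.4, 191. ]), array([46.4, 43.6]), np.float64(86.5)]
```

```bash
cat > to.py <<'E'
# units still to go (tool axes) from measured pose to TCP target x y z, tool-y heading deg
import sys
from h import *
from scipy.spatial.transform import Rotation as R
x,y,z,h=map(float,sys.argv[1:5]);s=sense();M=R.from_quat(s['tool_rot']).as_matrix()
a=np.degrees(np.arctan2(M[1,1],M[0,1]))
d=M.T@(np.array([x,y,z])-s['tcp_pos'])/.025
print('t',round(s['t'],2),'tcp',s['tcp_pos'].round(4),'hdg',round(a,2),'units',d.round(2),'turn',round((a-h)/6,2),'gap',round(s['finger_gap']*85.4,1),'grip',round(s['gripper_force'],1),'F',s['force'].round(1),'q',s['q'].round(2))
E
python3 -m handwheel '[[[0,0,0,1],[0,0,0,1],[0,0,0,1],[0,0,0,1],[0,0,0,1],[0,0,0,1],[0,0,0,1],[0,0,0,1],[0,0,0,1],[0,0,0,1],[0,0,0,1],[0,0,0,1],[0,0,0,0.15],[0,0,0,0],[0,0,0,0]]]' 85
python3 to.py .6316 .1918 .230 1.5
python3 -c "
from station import *
print(camera_params('wrist')['hand_eye'])"
```

```text
t: 1.98
tcp_pos: [0.1683, 0.6018, 0.2312]
tool_rot: [0.698, 0.716, -0.0, 0.0]
force: [-0.1, -0.0, -0.3]
finger_gap: 0.997
gripper_force: 0.0
t 1.98 tcp [0.1683 0.6018 0.2312] hdg 1.52 units [-16.89  18.09   0.05] turn 0.0 gap 85.2 grip 0.0 F [-0.1 -0.  -0.3] q [1.12 0.53 1.43 0.   1.18 1.09]
[[-2.45335849e-04  9.63347589e-01  2.68256149e-01  6.82164109e-02]
 [ 9.99999937e-01  3.05362863e-04 -1.82045202e-04  1.91243157e-05]
 [-2.57288272e-04  2.68256088e-01 -9.63347603e-01 -1.43167986e-01]
 [ 0.00000000e+00  0.00000000e+00  0.00000000e+00  1.00000000e+00]]
```

```bash
python3 -m handwheel '[[[-0.94,1,0,0],[-0.94,1,0,0],[-0.94,1,0,0],[-0.94,1,0,0],[-0.94,1,0,0],[-0.94,1,0,0],[-0.94,1,0,0],[-0.94,1,0,0],[-0.94,1,0,0],[-0.94,1,0,0],[-0.94,1,0,0],[-0.94,1,0,0],[-0.94,1,0,0],[-0.94,1,0,0],[-0.94,1,0,0],[-0.94,1,0,0],[-0.94,1,0,0],[-0.91,1,0,0],[0,0.1,0,0],[0,0,0,0]]]'
python3 to.py .6316 .1918 .111 1.5
python3 - <<'E'
from h import *
s,im,d=shot('wrist','w1.png');C=cloud('wrist',s,d)
m=(C[...,2]>.150)&(C[...,2]<.17)&(d>0);p=C[m];print(len(p),p.mean(0),cv2.minAreaRect(np.float32(p[:,:2]*1000)))
m=(C[...,2]>.104)&(C[...,2]<.118)&(d>0)&(abs(C[...,1]-.105)<.04);p=C[m];print(len(p),p.mean(0),cv2.minEnclosingCircle(np.float32(p[:,:2]*1000)))
E
```

```text
t: 4.47
tcp_pos: [0.631, 0.1917, 0.231]
tool_rot: [0.698, 0.716, -0.0, -0.001]
force: [0.2, 0.1, 0.7]
finger_gap: 0.997
gripper_force: 0.0
t 4.47 tcp [0.631  0.1917 0.231 ] hdg 1.48 units [0.   0.03 4.8 ] turn -0.0 gap 85.1 grip 0.0 F [0.2 0.1 0.7] q [0.13 0.58 1.34 0.   1.23 0.1 ]
3736 [0.63092996 0.19370666 0.15953999] ((630.9013061523438, 192.74815368652344), (45.41054916381836, 45.73325729370117), 3.0225818157196045)
2147 [0.6330426  0.11187152 0.10944199] ((633.0536499023438, 108.91594696044922), 24.833345413208008)
```

View pics/w1.png

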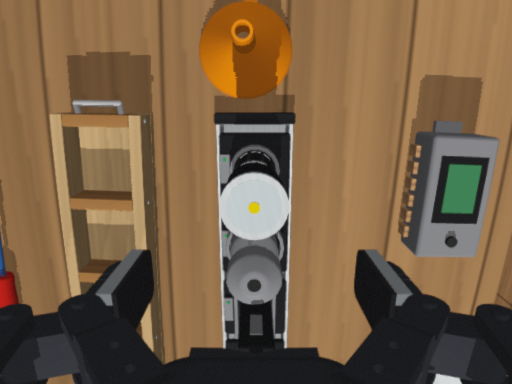

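The wrist view shows the torch lens at (254,207), centred between the open fingers, with the lamp at (254,270) and nothing in the fingers' way. Next I lower and grip.

```bash
python3 -m handwheel '[[[0,0,1,0],[0,0,1,0],[0,0,1,0],[0,0,1,0],[0,0,0.6,0],[0,0,0.2,0],[0,0,0,0],[0,0,0,0]]]' 85
python3 -m handwheel '[[[0,0,0,0],[0,0,0,0],[0,0,0,0],[0,0,0,0],[0,0,0,0],[0,0,0,0],[0,0,0,0],[0,0,0,0]]]' 0 40
python3 to.py .6316 .1918 .171 1.5
```

```text
t: 5.52
tcp_pos: [0.6323, 0.1916, 0.1124]
tool_rot: [0.698, 0.716, 0.001, 0.001]
force: [-0.0, -0.6, 0.7]
finger_gap: 0.996
gripper_force: 0.0
t: 6.52
tcp_pos: [0.6317, 0.1914, 0.1119]
tool_rot: [0.698, 0.716, 0.0, 0.0]
force: [-1.2, -1.5, 5.0]
finger_gap: 0.518
gripper_force: 41.3
t 6.53 tcp [0.6317 0.1914 0.1119] hdg 1.47 units [ 0.02 -0.   -2.36] turn -0.0 gap 44.2 grip 41.3 F [-1.2 -1.5  5. ] q [ 0.13  0.71  1.44 -0.    0.99  0.1 ]
```

```bash
python3 -m handwheel '[[[0,0,-0.2,0],[0,0,-0.5,0],[0,0,-0.6,0],[0,0,-0.6,0],[0,0,-0.4,0],[0,0,-0.1,0],[0,0,0,0.33],[0,0,0,0],[0,0,0,0]]]'
python3 to.py .477 .197 .102 -.5
```

```text
t: 7.65
tcp_pos: [0.6312, 0.1913, 0.1706]
tool_rot: [0.71, 0.704, -0.0, -0.0]
force: [0.5, 0.1, -1.9]
finger_gap: 0.512
gripper_force: 40.9
t 7.65 tcp [0.6312 0.1913 0.1706] hdg -0.51 units [ 0.17 -6.17  2.75] turn -0.0 gap 43.7 grip 40.9 F [ 0.5  0.1 -1.9] q [ 0.13  0.64  1.4  -0.    1.11  0.13]
```

```bash
python3 -m handwheel '[[[0.17,-0.4,0,0],[0,-0.7,0,0],[0,-0.8,0,0],[0,-0.8,0,0],[0,-0.8,0,0],[0,-0.8,0,0],[0,-0.8,0,0],[0,-0.6,0,0],[0,-0.35,0,0],[0,-0.12,0,0],[0,0,0,0],[0,0,0,0],[0,0,0.6,0],[0,0,0.6,0],[0,0,0.5,0],[0,0,0.4,0],[0,0,0,0],[0,0,0,0]]]'
python3 to.py .477 .197 .102 -.5
python3 - <<'E'
from h import *
shot('side','s2.png')
E
```

```text
t: 9.9
tcp_pos: [0.4776, 0.1971, 0.1189]
tool_rot: [0.71, 0.704, 0.0, 0.0]
force: [-0.2, 0.7, -1.9]
finger_gap: 0.517
gripper_force: 41.1
t 9.9 tcp [0.4776 0.1971 0.1189] hdg -0.51 units [-0.   -0.03  0.68] turn -0.0 gap 44.1 grip 41.1 F [-0.2  0.7 -1.9] q [ 0.17  0.55  1.81 -0.    0.78  0.18]
```

View pics/s2.png

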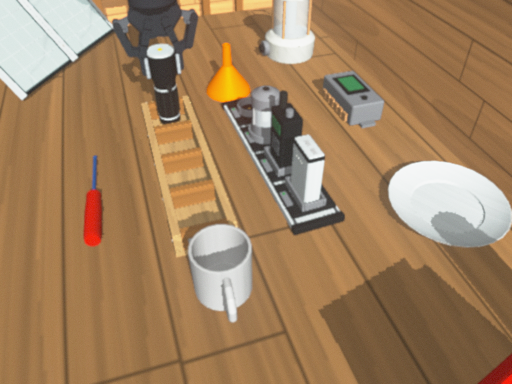

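The torch is upright and in the leftmost bay (168,110). I lower it gently until it touches the floor.

```bash
python3 -m handwheel '[[[0,0,0.2,0],[0,0,0.2,0],[0,0,0.12,0],[0,0,0.04,0],[0,0,0.04,0],[0,0,0,0],[0,0,0,0]]]'
python3 to.py .477 .197 .102 -.5
```

```text
t: 10.82
tcp_pos: [0.4774, 0.197, 0.1039]
tool_rot: [0.71, 0.704, 0.0, 0.0]
force: [0.3, 0.7, -1.3]
finger_gap: 0.516
gripper_force: 41.1
t 10.82 tcp [0.4774 0.197  0.1039] hdg -0.51 units [-0.   -0.02  0.08] turn -0.0 gap 44.0 grip 41.1 F [ 0.3  0.7 -1.3] q [0.17 0.58 1.82 0.   0.75 0.18]
```

```bash
python3 -m handwheel '[[[0,0,0.03,0],[0,0,0.03,0],[0,0,0,0],[0,0,0,0]]]'
python3 -m handwheel '[[[0,0,0.03,0],[0,0,0,0],[0,0,0,0]]]'
python3 to.py .477 .197 .102 -.5
```

```text
t: 11.32
tcp_pos: [0.4773, 0.197, 0.1023]
tool_rot: [0.71, 0.704, 0.0, 0.0]
force: [-0.8, -0.2, -2.4]
finger_gap: 0.521
gripper_force: 41.1
t: 11.7
tcp_pos: [0.4774, 0.197, 0.1019]
tool_rot: [0.71, 0.704, 0.0, 0.0]
force: [-1.2, -1.3, 3.7]
finger_gap: 0.514
gripper_force: 41.4
t 11.7 tcp [0.4774 0.197  0.1019] hdg -0.51 units [-0.   -0.02 -0.01] turn -0.0 gap 43.9 grip 41.4 F [-1.2 -1.3  3.7] q [0.17 0.58 1.82 0.   0.74 0.18]
```

```bash
python3 -m handwheel '[[[0,0,0,0],[0,0,0,0],[0,0,0,0],[0,0,0,0],[0,0,0,0]]]' 85
python3 -m handwheel '[[[0,0,-0.2,0],[0,0,-0.6,0],[0,0,-1,0],[0,0,-1,0],[0,0,-1,0],[0,0,-0.7,0],[0,0,-0.2,-0.33],[0,0,0,0],[0,0,0,0]]]'
python3 to.py .6332 .1088 .074 1.5
python3 - <<'E'
from h import *
s,im,d=shot('side','s3.png');C=cloud('side',s,d)
m=(C[...,2]>.142)&(C[...,2]<.155)&(d>0)&(abs(C[...,0]-.477)<.05)&(abs(C[...,1]-.197)<.05);p=C[m];print(len(p),p.mean(0),p.min(0),p.max(0))
E
```

```text
t: 12.32
tcp_pos: [0.4773, 0.197, 0.1015]
tool_rot: [0.71, 0.704, -0.0, -0.0]
force: [-0.6, -1.1, 0.3]
finger_gap: 0.995
gripper_force: 0.0
t: 13.45
tcp_pos: [0.4768, 0.1969, 0.2184]
tool_rot: [0.698, 0.716, -0.001, -0.0]
force: [0.0, -1.3, -1.0]
finger_gap: 0.995
gripper_force: 0.0
t 13.45 tcp [0.4768 0.1969 0.2184] hdg 1.46 units [-3.68  6.17  5.77] turn -0.01 gap 84.9 grip 0.0 F [ 0.  -1.3 -1. ] q [0.17 0.4  1.72 0.   1.03 0.15]
349 [0.47650993 0.19341558 0.14819656] [0.45519962 0.17408514 0.14202904] [0.49924658 0.2220085  0.15084133]
```

Torch stands at z 0.148 in its bay. Next is the lamp.

```bash
python3 -m handwheel '[[[-0.4,0.6,0,0],[-0.6,1,0,0],[-0.6,1,0,0],[-0.6,1,0,0],[-0.6,1,0,0],[-0.6,1,0,0],[-0.28,0.57,0,0],[0,0,0,0],[0,0,1,0],[0,0,1,0],[0,0,1,0],[0,0,1,0],[0,0,0.9,0],[0,0,0.6,0],[0,0,0.25,0],[0,0,0,0],[0,0,0,0]]]' 85
python3 to.py .6332 .1088 .074 1.5
python3 -m handwheel '[[[0,0,0,0],[0,0,0,0],[0,0,0,0],[0,0,0,0],[0,0,0,0],[0,0,0,0],[0,0,0,0]]]' 0 40
python3 to.py .6332 .1088 .134 1.5
```

```text
t: 15.62
tcp_pos: [0.6345, 0.109, 0.0762]
tool_rot: [0.698, 0.716, 0.001, 0.001]
force: [0.0, -0.7, 0.3]
finger_gap: 1.0
gripper_force: 0.0
t 15.62 tcp [0.6345 0.109  0.0762] hdg 1.47 units [-0.01 -0.05  0.09] turn -0.0 gap 85.4 grip 0.0 F [ 0.  -0.7  0.3] q [-0.    0.75  1.5   0.    0.9  -0.03]
t: 16.5
tcp_pos: [0.6341, 0.109, 0.076]
tool_rot: [0.698, 0.716, 0.0, 0.0]
force: [-0.7, 0.3, 5.6]
finger_gap: 0.565
gripper_force: 41.6
t 16.5 tcp [0.6341 0.109  0.076 ] hdg 1.47 units [-0.01 -0.03 -2.32] turn -0.0 gap 48.3 grip 41.6 F [-0.7  0.3  5.6] q [-0.    0.75  1.5  -0.    0.9  -0.03]
```

```bash
python3 -m handwheel '[[[0,0,-0.2,0],[0,0,-0.5,0],[0,0,-0.6,0],[0,0,-0.6,0],[0,0,-0.3,0],[0,0,-0.1,0],[0,0,0,0.33],[0,0,0,0],[0,0,0,0]]]'
python3 to.py .4765 .1137 .066 -.5
```

```text
t: 17.62
tcp_pos: [0.6336, 0.1089, 0.1322]
tool_rot: [0.71, 0.704, -0.0, -0.0]
force: [-0.5, 0.5, -1.8]
finger_gap: 0.562
gripper_force: 41.6
t 17.62 tcp [0.6336 0.1089 0.1322] hdg -0.51 units [ 0.13 -6.28  2.66] turn -0.0 gap 48.0 grip 41.6 F [-0.5  0.5 -1.8] q [-0.    0.67  1.47 -0.    1.    0.01]
```

```bash
python3 -m handwheel '[[[0.13,-0.4,0,0],[0,-0.7,0,0],[0,-0.8,0,0],[0,-0.8,0,0],[0,-0.8,0,0],[0,-0.8,0,0],[0,-0.8,0,0],[0,-0.7,0,0],[0,-0.35,0,0],[0,-0.13,0,0],[0,0,0,0],[0,0,0,0],[0,0,0.6,0],[0,0,0.6,0],[0,0,0.6,0],[0,0,0.4,0],[0,0,0.2,0],[0,0,0,0],[0,0,0,0]]]'
python3 to.py .4765 .1137 .066 -.5
```

```text
t: 20.0
tcp_pos: [0.4773, 0.1137, 0.0731]
tool_rot: [0.71, 0.704, 0.0, 0.0]
force: [-0.4, 0.7, -1.9]
finger_gap: 0.564
gripper_force: 41.6
t 20.0 tcp [0.4773 0.1137 0.0731] hdg -0.51 units [ 0.   -0.03  0.28] turn -0.0 gap 48.2 grip 41.6 F [-0.4  0.7 -1.9] q [0.01 0.62 1.9  0.   0.63 0.01]
```

```bash
python3 -m handwheel '[[[0,0,0.12,0],[0,0,0.06,0],[0,0,0.04,0],[0,0,0,0],[0,0,0,0]]]'
python3 -m handwheel '[[[0,0,0.04,0],[0,0,0,0],[0,0,0,0]]]'
python3 -m handwheel '[[[0,0,0.03,0],[0,0,0,0],[0,0,0,0]]]'
```

```text
t: 20.62
tcp_pos: [0.477, 0.1136, 0.0673]
tool_rot: [0.71, 0.704, 0.0, 0.0]
force: [1.0, 0.0, -0.6]
finger_gap: 0.563
gripper_force: 41.6
t: 21.0
tcp_pos: [0.4769, 0.1136, 0.0663]
tool_rot: [0.71, 0.704, 0.0, 0.0]
force: [0.7, 1.6, -1.4]
finger_gap: 0.563
gripper_force: 41.6
t: 21.38
tcp_pos: [0.477, 0.1136, 0.0659]
tool_rot: [0.71, 0.704, 0.0, 0.0]
force: [-1.8, 0.4, 4.8]
finger_gap: 0.566
gripper_force: 42.2
```

```bash
python3 -m handwheel '[[[0,0,0,0],[0,0,0,0],[0,0,0,0],[0,0,0,0],[0,0,0,0]]]' 85
python3 -m handwheel '[[[0,0,-0.2,0],[0,0,-0.6,0],[0,0,-1,0],[0,0,-1,0],[0,0,-1,0],[0,0,-1,0],[0,0,-0.8,0],[0,0,-0.2,-0.33],[0,0,0,0],[0,0,0,0]]]'
python3 to.py .6366 .0225 .082 1.5
python3 - <<'E'
from h import *
s,im,d=shot('side','s4.png')
E
```

```text
t: 22.0
tcp_pos: [0.4769, 0.1136, 0.0655]
tool_rot: [0.71, 0.704, -0.0, -0.0]
force: [-0.4, -0.0, -0.4]
finger_gap: 0.995
gripper_force: 0.0
t: 23.25
tcp_pos: [0.4762, 0.1136, 0.2099]
tool_rot: [0.698, 0.716, -0.001, -0.001]
force: [0.1, 0.1, -0.1]
finger_gap: 0.994
gripper_force: 0.0
t 23.25 tcp [0.4762 0.1136 0.2099] hdg 1.47 units [-3.81  6.33  5.11] turn -0.01 gap 84.8 grip 0.0 F [ 0.1  0.1 -0.1] q [ 0.01  0.38  1.79 -0.    0.98 -0.02]
```

View pics/s4.png

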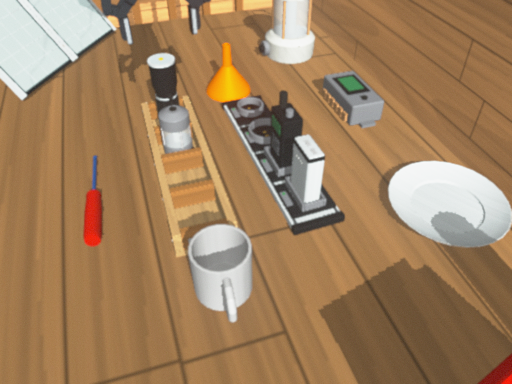

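The torch (162,80) and lamp (176,130) stand upright in the two left bays. Next is the radio.

```bash
python3 -m handwheel '[[[-0.4,0.6,0,0],[-0.6,1,0,0],[-0.6,1,0,0],[-0.6,1,0,0],[-0.6,1,0,0],[-0.6,1,0,0],[-0.41,0.73,0,0],[0,0,0,0],[0,0,0.9,0],[0,0,1,0],[0,0,1,0],[0,0,0.9,0],[0,0,0.8,0],[0,0,0.4,0],[0,0,0.1,0],[0,0,0,0],[0,0,0,0]]]' 85
python3 to.py .6366 .0225 .082 1.5
python3 -m handwheel '[[[0,0,0,0],[0,0,0,0],[0,0,0,0],[0,0,0,0],[0,0,0,0],[0,0,0,0],[0,0,0,0],[0,0,0,0]]]' 0 40
python3 to.py .6332 .1088 .134 1.5
```

```text
t: 25.42
tcp_pos: [0.6381, 0.0224, 0.0839]
tool_rot: [0.698, 0.716, 0.0, 0.001]
force: [-1.2, -0.1, 0.4]
finger_gap: 0.993
gripper_force: 0.0
t 25.43 tcp [0.6381 0.0224 0.0839] hdg 1.48 units [ 0.01 -0.06  0.08] turn -0.0 gap 84.8 grip 0.0 F [-1.2 -0.1  0.4] q [-0.14  0.73  1.51 -0.    0.9  -0.17]
t: 26.42
tcp_pos: [0.6376, 0.0225, 0.0833]
tool_rot: [0.698, 0.716, 0.0, 0.0]
force: [-1.6, -0.5, 5.0]
finger_gap: 0.395
gripper_force: 40.6
t 26.43 tcp [0.6376 0.0225 0.0833] hdg 1.47 units [ 3.46 -0.09 -2.03] turn -0.0 gap 33.7 grip 40.6 F [-1.6 -0.5  5. ] q [-0.14  0.73  1.51 -0.    0.9  -0.17]
```

```bash
python3 -m handwheel '[[[0,0,-0.2,0],[0,0,-0.5,0],[0,0,-0.6,0],[0,0,-0.6,0],[0,0,-0.3,0],[0,0,-0.1,0],[0,0,0,0.33],[0,0,0,0],[0,0,0,0]]]'
python3 to.py .4758 .0297 .0733 -.5
```

```text
t: 27.55
tcp_pos: [0.6373, 0.0225, 0.14]
tool_rot: [0.71, 0.704, -0.0, -0.0]
force: [-0.2, 0.1, -2.7]
finger_gap: 0.388
gripper_force: 40.1
t 27.55 tcp [0.6373 0.0225 0.14  ] hdg -0.51 units [ 0.23 -6.46  2.67] turn -0.0 gap 33.1 grip 40.1 F [-0.2  0.1 -2.7] q [-0.14  0.65  1.48 -0.    1.01 -0.13]
```

```bash
python3 -m handwheel '[[[0.23,-0.4,0,0],[0,-0.7,0,0],[0,-0.85,0,0],[0,-0.85,0,0],[0,-0.85,0,0],[0,-0.85,0,0],[0,-0.8,0,0],[0,-0.7,0,0],[0,-0.35,0,0],[0,-0.11,0,0],[0,0,0,0],[0,0,0,0],[0,0,0.6,0],[0,0,0.6,0],[0,0,0.6,0],[0,0,0.4,0],[0,0,0.2,0],[0,0,0,0],[0,0,0,0]]]'
python3 to.py .4758 .0297 .0733 -.5
```

```text
t: 29.92
tcp_pos: [0.4765, 0.0296, 0.0809]
tool_rot: [0.71, 0.704, 0.0, 0.0]
force: [-0.0, -0.3, -2.9]
finger_gap: 0.394
gripper_force: 40.3
t 29.93 tcp [0.4765 0.0296 0.0809] hdg -0.5 units [ 0.   -0.03  0.3 ] turn -0.0 gap 33.6 grip 40.3 F [-0.  -0.3 -2.9] q [-0.17  0.59  1.93 -0.    0.62 -0.16]
```

```bash
python3 -m handwheel '[[[0,0,0.12,0],[0,0,0.08,0],[0,0,0.04,0],[0,0,0,0],[0,0,0,0]]]'
python3 -m handwheel '[[[0,0,0.04,0],[0,0,0,0],[0,0,0,0]]]'
python3 -m handwheel '[[[0,0,0.03,0],[0,0,0,0],[0,0,0,0]]]'
```

```text
t: 30.55
tcp_pos: [0.4762, 0.0297, 0.0746]
tool_rot: [0.71, 0.704, 0.0, 0.0]
force: [-0.2, 0.1, -3.2]
finger_gap: 0.398
gripper_force: 40.3
t: 30.92
tcp_pos: [0.4761, 0.0297, 0.0736]
tool_rot: [0.71, 0.704, -0.0, -0.0]
force: [0.5, 0.6, -2.7]
finger_gap: 0.394
gripper_force: 40.3
t: 31.3
tcp_pos: [0.4762, 0.0297, 0.0733]
tool_rot: [0.71, 0.704, 0.0, 0.0]
force: [-1.2, 0.4, 5.7]
finger_gap: 0.395
gripper_force: 41.2
```

```bash
python3 -m handwheel '[[[0,0,0,0],[0,0,0,0],[0,0,0,0],[0,0,0,0],[0,0,0,0]]]' 85
python3 -m handwheel '[[[0,0,-0.2,0],[0,0,-0.6,0],[0,0,-1,0],[0,0,-1,0],[0,0,-1,0],[0,0,-1,0],[0,0,-0.6,0],[0,0,-0.2,-0.33],[0,0,0,0],[0,0,0,0]]]'
python3 to.py .6372 -.0608 .076 1.5
```

```text
t: 31.92
tcp_pos: [0.4761, 0.0297, 0.0727]
tool_rot: [0.71, 0.704, -0.0, -0.0]
force: [0.2, 0.1, 0.3]
finger_gap: 0.995
gripper_force: 0.0
t: 33.17
tcp_pos: [0.4755, 0.0297, 0.2122]
tool_rot: [0.698, 0.716, -0.0, -0.001]
force: [0.5, 0.0, 0.7]
finger_gap: 0.999
gripper_force: 0.0
t 33.17 tcp [0.4755 0.0297 0.2122] hdg 1.47 units [-3.79  6.38  5.43] turn -0.01 gap 85.3 grip 0.0 F [0.5 0.  0.7] q [-0.17  0.36  1.82  0.    0.97 -0.2 ]
```

```bash
python3 -m handwheel '[[[-0.4,0.6,0,0],[-0.6,1,0,0],[-0.6,1,0,0],[-0.6,1,0,0],[-0.6,1,0,0],[-0.6,1,0,0],[-0.39,0.75,0,0],[0,0,0,0],[0,0,1,0],[0,0,1,0],[0,0,1,0],[0,0,1,0],[0,0,0.8,0],[0,0,0.5,0],[0,0,0.15,0],[0,0,0,0],[0,0,0,0]]]' 85
python3 -m handwheel '[[[0,0,0,0],[0,0,0,0],[0,0,0,0],[0,0,0,0],[0,0,0,0],[0,0,0,0],[0,0,0,0],[0,0,0,0],[0,0,0,0]]]' 0 40
python3 to.py .6372 -.0608 .136 1.5
```

```text
t: 35.3
tcp_pos: [0.6379, -0.0611, 0.0775]
tool_rot: [0.698, 0.716, 0.0, 0.001]
force: [0.5, 0.3, -0.7]
finger_gap: 0.993
gripper_force: 0.0
t: 36.42
tcp_pos: [0.6375, -0.061, 0.0768]
tool_rot: [0.698, 0.716, 0.0, 0.0]
force: [1.0, -0.3, 3.3]
finger_gap: 0.297
gripper_force: 40.9
t 36.42 tcp [ 0.6375 -0.061   0.0768] hdg 1.47 units [ 0.01 -0.01 -2.37] turn -0.01 gap 25.4 grip 40.9 F [ 1.  -0.3  3.3] q [-0.27  0.74  1.51  0.    0.89 -0.3 ]
```

```bash
python3 -m handwheel '[[[0,0,-0.2,0],[0,0,-0.5,0],[0,0,-0.6,0],[0,0,-0.6,0],[0,0,-0.3,0],[0,0,-0.1,0],[0,0,0,0.33],[0,0,0,0],[0,0,0,0]]]'
python3 to.py .475 -.0543 .0668 -.5
```

```text
t: 37.55
tcp_pos: [0.6369, -0.0609, 0.1335]
tool_rot: [0.71, 0.704, -0.0, -0.0]
force: [0.0, -0.7, -3.5]
finger_gap: 0.298
gripper_force: 40.5
t 37.55 tcp [ 0.6369 -0.0609  0.1335] hdg -0.51 units [ 0.21 -6.48  2.68] turn -0.0 gap 25.4 grip 40.5 F [ 0.  -0.7 -3.5] q [-0.27  0.66  1.48 -0.    1.   -0.26]
```

```bash
python3 -m handwheel '[[[0.21,-0.4,0,0],[0,-0.7,0,0],[0,-0.85,0,0],[0,-0.85,0,0],[0,-0.85,0,0],[0,-0.85,0,0],[0,-0.8,0,0],[0,-0.7,0,0],[0,-0.35,0,0],[0,-0.13,0,0],[0,0,0,0],[0,0,0,0],[0,0,0.6,0],[0,0,0.6,0],[0,0,0.6,0],[0,0,0.4,0],[0,0,0.2,0],[0,0,0,0],[0,0,0,0]]]'
python3 -m handwheel '[[[0,0,0.12,0],[0,0,0.08,0],[0,0,0.04,0],[0,0,0,0],[0,0,0,0]]]'
python3 to.py .475 -.0543 .0668 -.5
```

```text
t: 39.92
tcp_pos: [0.4757, -0.0544, 0.0744]
tool_rot: [0.71, 0.704, 0.0, 0.0]
force: [0.1, 0.1, -2.2]
finger_gap: 0.301
gripper_force: 40.4
t: 40.55
tcp_pos: [0.4753, -0.0543, 0.0681]
tool_rot: [0.71, 0.704, 0.0, 0.0]
force: [0.7, -0.5, -2.3]
finger_gap: 0.299
gripper_force: 40.4
t 40.55 tcp [ 0.4753 -0.0543  0.0681] hdg -0.51 units [ 0.   -0.01  0.05] turn -0.0 gap 25.5 grip 40.4 F [ 0.7 -0.5 -2.3] q [-0.35  0.62  1.93 -0.    0.59 -0.34]
```

```bash
python3 -m handwheel '[[[0,0,0.04,0],[0,0,0,0],[0,0,0,0]]]'
python3 -m handwheel '[[[0,0,0.03,0],[0,0,0,0],[0,0,0,0]]]'
```

```text
t: 40.92
tcp_pos: [0.4754, -0.0543, 0.0671]
tool_rot: [0.71, 0.704, 0.0, 0.0]
force: [-0.7, -0.2, -3.4]
finger_gap: 0.303
gripper_force: 40.4
t: 41.3
tcp_pos: [0.4754, -0.0543, 0.0667]
tool_rot: [0.71, 0.704, 0.0, 0.0]
force: [-0.4, 0.9, 4.9]
finger_gap: 0.302
gripper_force: 41.3
```

```bash
python3 -m handwheel '[[[0,0,0,0],[0,0,0,0],[0,0,0,0],[0,0,0,0],[0,0,0,0],[0,0,0,0]]]' 85
python3 -m handwheel '[[[0,0,-0.2,0],[0,0,-0.6,0],[0,0,-1,0],[0,0,-1,0],[0,0,-1,0],[0,0,-1,0],[0,0,-0.8,0],[0,0,-0.2,0],[0,0,0,0],[0,0,0,0]]]'
python3 - <<'E'
from h import *
shot('side','s5.png');s,im,d=shot('scene','c5.png')
E
```

```text
t: 42.05
tcp_pos: [0.4753, -0.0543, 0.0663]
tool_rot: [0.71, 0.704, -0.0, -0.0]
force: [0.0, -0.0, 0.9]
finger_gap: 0.994
gripper_force: 0.0
t: 43.3
tcp_pos: [0.4747, -0.0541, 0.2105]
tool_rot: [0.71, 0.704, -0.0, -0.001]
force: [0.2, -0.3, 0.2]
finger_gap: 0.994
gripper_force: 0.0
```

View pics/s5.png

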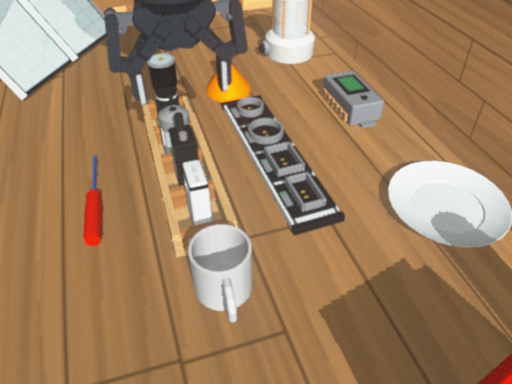

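View pics/c5.png

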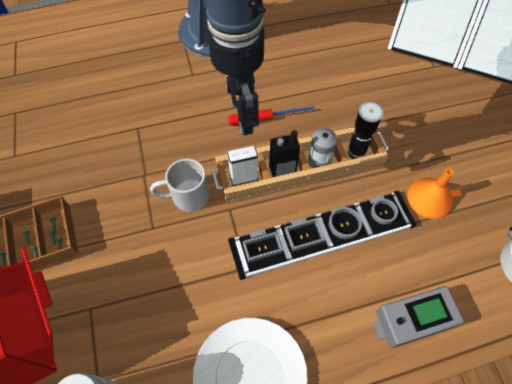

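Both views show all pods empty. In the scene view, bank (243,165), radio (284,155), lamp (322,147) and torch (366,130) stand upright, one to a bay and in the right order, and the gripper is clear of them.

```bash
python3 -c "
from station import sign_off
print(sign_off())"
```

```text
the job is handed in; nothing more can be done
None
```

The torch, lamp, radio and power bank now stand upright in the hand-out rack, one per bay in the same left-to-right order as on the rail; the job was handed in at about 43 s, and no verdict was shown.

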